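Build up the small drip coffee filter on its cup

ROBOT

A 6-joint arm with a two-finger parallel gripper is mounted at the origin on a cart in front of the work surface, level with it; the furniture and walls round the work are solid. World frame = base frame: x ahead of the robot, y to its left, z up, the work surface at z = 0. Lengths are in mm, angles in rad, forces in N, time in s.
With the tool pointing down it reaches from about 350 to 875 mm from the base axis. Payload 4.2 kg.
Tool frame: the origin (TCP) lies midway between the tips of the shut fingers; the grasp point (between the pads) lies 19 mm behind it (arm.grasp_offset is the distance from the TCP to the grasp point, in mm); z points along the fingers, y is the line along which they close (so a half turn about z gives the same grasp; the last joint's range is limited). The gripper opens to 85 mm and grips with 20 to 120 N. Pads are 22 mm wide; open, the fingers measure 114 mm over their backs; the gripper's body (76 mm by 85 mm) begins 54 mm behind the grasp point. The pads swing forward as they close: fully open they stand 13 mm farther back than shut.
Start: joints at [1.37, 0.385, 0.008, 0, -1.194, -0.259], TCP at [277.322, 560.082, 231.312] pointing down, gripper open.
Joint ranges: [-3.14, 3.14], [-1.21, 2.06], [-1.07, 1.41], [-3.16, 2.05], [-2.99, -0.16], [-3.1, 3.1]. Speed limits (rad/s): [2.79, 2.79, 3.14, 3.14, 3.14, 3.14].

INTERFACE

Orientations are given as a unit quaternion [x, y, z, w].
In Python, from bench import arm gives the robot as it stands. The module is installed in compiled form; this text tells all that it offers.
- The arm moves only by the tool servo_tool, never from a script. Its argument "increments" is a list of rows, each a list of 7 numbers: the opening, from 0 (shut) to 1 (fully open), then the shift along the tool's x, y, z in m, then the turn, a rotation vector about the tool's x, y, z in degrees. In form: [[grip, x, y, z, ax, ay, az], ...]. A call has 1 to 12 rows; each row is the pose to reach, as a shift and turn from the pose commanded when the call began, along the tool's axes at that moment; what a row does not reach only later rows make up. A row lasts 1/8 s, in which the tool goes at most 62.5 mm and 10.7 degrees, less where a joint would pass 70% of its speed; a pose out of reach is approached as far as the arm can. A call with a gripper value outside its range is refused whole. The fingers move at their own pace and stop on an object; the grip force is fixed at half the most. Time passes only in rows, so rows that repeat a pose let the fingers close. It gives the time, the measured TCP pose, the force, the opening and the grip force at its end, in the units of the state.
- arm.read_state(): the state, without advancing time (a new reading comes with each control period).
- arm.get_image(name): name is "scene" or "top" or "wrist"; returns a dict with "color" (480x640x3 uint8, red, green, blue), "fx", "fy", "cx", "cy" (pixels), "rvec" (rotation vector, rad) and "tvec" (3), from world to camera coordinates, as OpenCV has them; the wrist camera has in their place "hand_eye" (4x4, takes a point from camera to tool coordinates, whose origin is the TCP and whose axes are the flange's). Camera axes: x right, y down, z forward; pixel columns grow to the right and rows downward; lengths in mm; the calibration is good to about 2 mm. A picture is of the moment at which its call begins: read the wrist's pose just before it. There is no depth.
- arm.job_done(): hands the job in; it is judged then, once.
Trained networks look in the newest picture that a camera, given by its name, has taken for a name from the list of things; names that differ only in an ending like _2 or _b are one class to them, and where a whole thing is asked for, a point or a joint stands for the part that bears it (a point fixed in the world has none). Each returns a list of dicts, best first, with "p" (0 to 1); they miss things now and then, are a little off and sometimes report something else, mostly with a low value. They report only what shows in the picture. A call takes as long as a camera call. They do not tell look-alikes from the thing itself.
- arm.look_for(camera, thing): "box" ([centre column, centre row, width, height] in pixels, round what is visible of it).
- arm.spot_point(camera, thing): "centre" ([column, row] in pixels: a listed point, or the origin of a listed thing).
The state is a dict: "clock": time; "joints": joint angles; "joint_vel": joint speeds; "joint_efforts": joint torques, N m; "position": TCP position; "ee_rot": TCP orientation; "contact_force": force on the tool from outside, world axes, zero at the start; "wrist_torque": the same for the moment, N m; "gripper_width": finger opening in mm; "grasp_force": force on a finger pad.
Only numpy, scipy, OpenCV 4.12 (cv2) and the standard library are available. Lean on these libraries where they do the work, as an engineer would, in place of code of your own. Each camera call takes 0.05 s, during which the arm holds its last target. There are 200 camera calls.

TASK

Two steel drip coffee filters, a large and a small one, stand washed and in parts on the rubber mat; set up the small one for the next order. First stand the cup upright in the middle of the plate, then set the small filter's chamber on the cup with its brim resting level on the rim, then lower the small press into the chamber, disc down, until it lies on the chamber's floor, and last put the small lid on, seated level on the chamber. Leave the large filter's chamber, press and lid where they stand, and let go of everything.

Things in the scene. Friction and masses are not known exactly. Their poses are not given: they have to be found in the camera images.
- plate: round cream china plate with a thin brown line, 165 mm across, 18 mm high, lying loose on the bare worktop; 0.3 kg. Origin: centre of its underside, z up. Its flat middle, about 110 mm across, is 8 mm above the origin.
- cup: plain cream china cup, 52 mm high, on the bare worktop, 0.11 kg. Origin level with its underside; the round bowl's axis is NOT at the origin but at y = +11.5 mm of the cup's frame (x 0). Handle towards the cup's -y, ending at y = -41. Bowl 59 mm across at the rim (45 or more inside), 42 at the foot; grip near the rim along the cup's x. On the plate its origin is 8 mm above the plate's.
- small_chamber: smaller of two open steel pots with a wide brim at the foot. Wall 54 mm across, 49 inside, rim 46 mm above the origin; brim 80 mm across, 5 to 8 mm up; inner floor 8 mm up; below the brim a tapered boss 37 mm across (29 at the bottom) enters the cup's mouth. 0.13 kg. Origin: centre of underside, z up. Stands on the mat, 5 mm above the worktop. On the cup its origin is 47 mm above the cup's.
- small_press: smaller of two presses: perforated steel disc 42 mm across, 3.5 mm thick, with a stem and a round black knob 15 mm across, 35 to 50 mm above the origin. 0.07 kg. Origin: centre of the disc's underside, z up. Stands on the mat (5 mm above the worktop). In the chamber its origin is 8 mm above the chamber's and its knob ends 12 mm above the rim.
- small_lid: smaller of two steel lids: cap 66 mm across (70 at the lower edge), skirt 10 mm deep, 62 mm inside; flat top 12 mm above the origin, in its middle a hollow round grip 32 mm across, 12 to 31 mm up, that clears the press's knob. 0.06 kg. Origin: centre of the lower edge, z up. Stands on the mat (5 mm above the worktop). Seated, its origin is 36 mm above the chamber's.
- large_chamber: the larger chamber: same shape and height as the small one, wall 68 mm across, brim 96 mm across. Origin: centre of its underside. On the mat; to be left alone.
- large_press: the larger press: same shape and height as the small one, disc 57 mm across, same knob. Origin: centre of its underside. On the mat; to be left alone.
- large_lid: the larger lid: same shape and height as the small one, 79 mm across (83 mm at the lower edge), same grip. Origin: centre of its underside. On the mat; to be left alone.
There are look-alikes about, which are no part of the job. What is shaped like the small_press but blue is not meant.

How it is judged:
By the outcome, as a careful person would: the job done as asked, in the order asked, and still so for the second after the job is handed in, with the robot touching nothing.
It also fails if it takes over 109 s, if anything falls off the work surface, if the arm or the gripper's body presses on something with over 40 N, if the wrist force passes 120 N, or if a joint passes its speed limit or range.

## Working session

There is one attempt and no reset: what is moved stays moved. The work goes in short steps, Python scripts to look and compute and a tool call to move; the robot and the scene stay as the last step left them, time stands still between calls to the robot, and variables do not carry over. Pictures are saved under pics/ and viewed, at most 14 in all, crops included, and the job is handed in when it is done.

Besides the shell and the picture viewer there is one more tool, called after "Emit:" in YAML: its name, and indented under it one key for each argument. servo_tool: Moves the arm, as the interface text tells. Its arguments: {"type":"object","properties":{"increments":{"type":"array","items":{"type":"array","items":{"type":"number"}}}},"required":["increments"]}

```bash
mkdir -p pics; cat > h.py <<'E'
from bench import arm
import numpy as np, cv2
from scipy.spatial.transform import Rotation as R
def cam(name):
    s=arm.read_state(); im=arm.get_image(name)
    K=np.array([[im['fx'],0,im['cx']],[0,im['fy'],im['cy']],[0,0,1.]])
    if 'rvec' in im:
        Rc=R.from_rotvec(np.ravel(im['rvec'])).as_matrix(); t=np.ravel(im['tvec'])
    else:
        T=np.eye(4);T[:3,:3]=R.from_quat(s['ee_rot']).as_matrix();T[:3,3]=s['position']
        M=np.linalg.inv(T@np.array(im['hand_eye']));Rc=M[:3,:3];t=M[:3,3]
    return im['color'],K,Rc,t
def ray(c,px,z):
    _,K,Rc,t=c
    o=-Rc.T@t; d=Rc.T@np.linalg.inv(K)@np.array([px[0],px[1],1.])
    return o+d*(z-o[2])/d[2]
def proj(c,P):
    _,K,Rc,t=c
    q=K@(Rc@np.asarray(P,float)+t); return q[:2]/q[2]
def save(c,n,crop=None,scale=1):
    im=c[0][:,:,::-1]
    if crop: x0,y0,x1,y1=crop; im=im[y0:y1,x0:x1]
    cv2.imwrite('pics/'+n,cv2.resize(im,None,fx=scale,fy=scale,interpolation=cv2.INTER_CUBIC))
TH={'plate':0,'cup':0,'small_chamber':5,'small_press':5,'small_lid':5,'large_chamber':5,'large_press':5,'large_lid':5}
def state():
    s=arm.read_state()
    print('t',round(s['clock'],2),'pos',np.round(s['position'],1),'rot\n',np.round(R.from_quat(s['ee_rot']).as_matrix(),3),'F',np.round(s['contact_force'],1),'w',round(s['gripper_width'],1),'gf',round(s['grasp_force'],1),'j',np.round(s['joints'],2))
def find(name):
    c=cam(name)
    for k,z in TH.items():
        for d in arm.spot_point(name,k)[:4]:
            if d['p']>.15: print(name,k,round(d['p'],2),np.round(d['centre']),np.round(ray(c,d['centre'],z),0)[:2])
    return c
E
python3 - <<'E'
from h import *
state()
for n in ('scene','top'):
    c=find(n); save(c,n+'.png')
E
```

```text
t 0.0 pos [277.1 559.6 230.2] rot
 [[ 0.896 -0.444 -0.001]
 [-0.444 -0.896 -0.002]
 [ 0.     0.002 -1.   ]] F [ 0.2 -0.2 -0.6] w 85.5 gf 0.0 j [ 1.37  0.39  0.01 -0.   -1.19 -0.26]
scene plate 0.66 [219. 252.] [639.  85.]
scene cup 0.93 [261. 318.] [467.  88.]
scene cup 0.19 [369. 218.] [ 579. -194.]
scene small_chamber 0.9 [414. 195.] [ 586. -306.]
scene small_press 0.96 [209. 362.] [429. 188.]
scene small_lid 0.96 [353. 274.] [468. -81.]
scene large_chamber 0.74 [452. 231.] [ 464. -295.]
scene large_lid 0.93 [322. 234.] [581. -90.]
top plate 0.96 [247. 205.] [635.  91.]
top plate 0.35 [244. 298.] [450.  88.]
top cup 0.6 [242. 298.] [450.  92.]
top small_chamber 0.55 [446. 236.] [ 581. -300.]
top small_chamber 0.41 [332. 232.] [583. -78.]
top small_press 0.91 [394. 293.] [ 468. -200.]
top small_press 0.67 [189. 308.] [428. 190.]
top small_lid 0.72 [331. 292.] [466. -80.]
top large_chamber 0.95 [443. 296.] [ 464. -292.]
top large_chamber 0.5 [332. 292.] [466. -81.]
top large_press 0.6 [386. 233.] [ 585. -183.]
top large_lid 0.96 [332. 233.] [582. -79.]
```

View pics/scene.png

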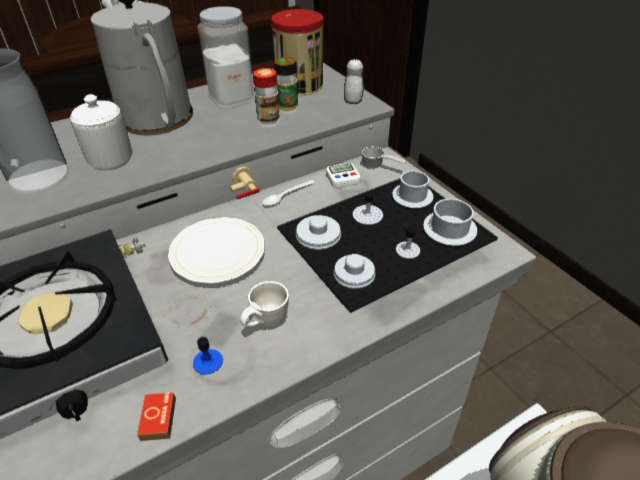

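View pics/top.png

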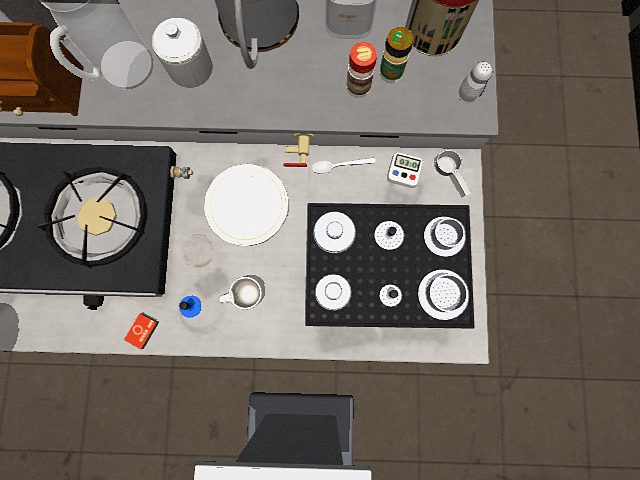

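The scene view shows the plate (217,250), the cup (267,303) with its handle to lower left, and the small lid (355,268) in front of the large lid (319,230). The small chamber is at (413,190) and the large one at (452,222). The top view shows three things shaped like presses:
- (391,294): the small disc, the one I want
- (389,235): the large disc
- (190,306): the blue one, not meant

The lids are (333,292) small and (334,232) large. The chambers are (445,236) small and (443,294) large.

```bash
cat >> h.py <<'E'
def go(tcp,yaw,s=None):
    s=s or arm.read_state()
    M=R.from_quat(s['ee_rot']).as_matrix(); p=np.array(s['position'])
    y0=np.degrees(np.arctan2(M[1,0],M[0,0]))
    d=M.T@(np.array(tcp)-p)/1000
    print('go',tcp,yaw,': tool shift m',np.round(d,4),'az',round(-((yaw-y0+180)%360-180),1),'yaw0',round(y0,1))
E
python3 - <<'E'
from h import *
im=arm.get_image('wrist'); print(np.round(im['hand_eye'],2),im['fx'])
c=cam('top'); save(c,'topcrop.png',(180,190,480,340),2.6)
go([440,80,230],-70)
E
```

```text
[[  -0.     -0.97   -0.26   65.2 ]
 [   1.     -0.      0.     -0.45]
 [  -0.     -0.26    0.97 -142.56]
 [   0.      0.      0.      1.  ]] 336.5250510009186
go [440, 80, 230] -70 : tool shift m [0.3588 0.3581 0.0013] az 43.7 yaw0 -26.3
```

View pics/topcrop.png

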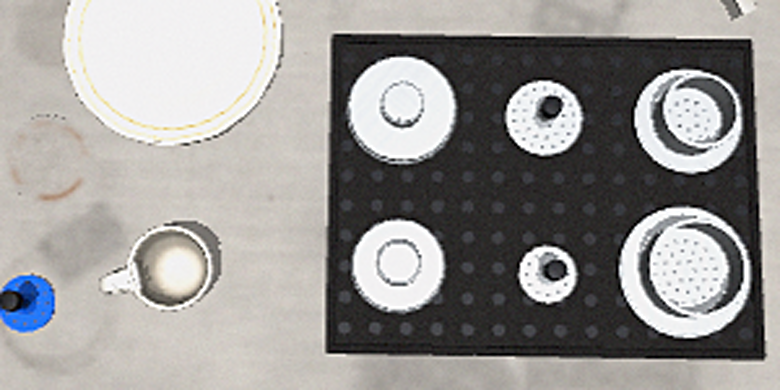

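The crop confirms the choice. The small press is the black-knobbed one at top (391,294), the small lid is the front one, and the small chamber is the back one. Next I go over the cup.

Emit:
servo_tool:
  increments:
    - [1,0.359,0.358,0,0,0,43.7]
    - [1,0.359,0.358,0,0,0,43.7]
    - [1,0.359,0.358,0,0,0,43.7]
    - [1,0.359,0.358,0,0,0,43.7]
    - [1,0.359,0.358,0,0,0,43.7]
    - [1,0.359,0.358,0,0,0,43.7]
    - [1,0.359,0.358,0,0,0,43.7]
    - [1,0.359,0.358,0,0,0,43.7]
    - [1,0.359,0.358,0,0,0,43.7]
    - [1,0.359,0.358,0,0,0,43.7]
    - [1,0.359,0.358,0,0,0,43.7]

```text
clock: 2.38
position: [440.0, 81.0, 231.4]
ee_rot: [0.819, -0.573, 0.0, -0.0]
contact_force: [0.1, -0.1, -0.3]
gripper_width: 85.5
grasp_force: 0.0
```

```bash
python3 - <<'E'
from h import *
state()
c=find('wrist'); save(c,'w1.png')
print(arm.look_for('wrist','cup')[:2],arm.look_for('wrist','plate')[:2])
E
```

```text
t 2.38 pos [440.   81.  231.4] rot
 [[ 0.343 -0.939  0.   ]
 [-0.939 -0.343  0.   ]
 [-0.    -0.    -1.   ]] F [ 0.1 -0.1 -0.3] w 85.5 gf 0.0 j [ 0.55  0.08 -0.4  -0.   -1.09 -0.2 ]
wrist plate 0.75 [148. 151.] [632.  88.]
wrist cup 0.74 [302. 206.] [456.  89.]
wrist small_press 0.81 [290. 290.] [436. 187.]
wrist small_lid 0.61 [346.  41.] [469. -82.]
[{'box': [303.5, 210.6, 68.4, 80.3], 'p': 0.65}] [{'box': [137.8, 149.9, 161.1, 167.5], 'p': 0.92}]
```

View pics/w1.png

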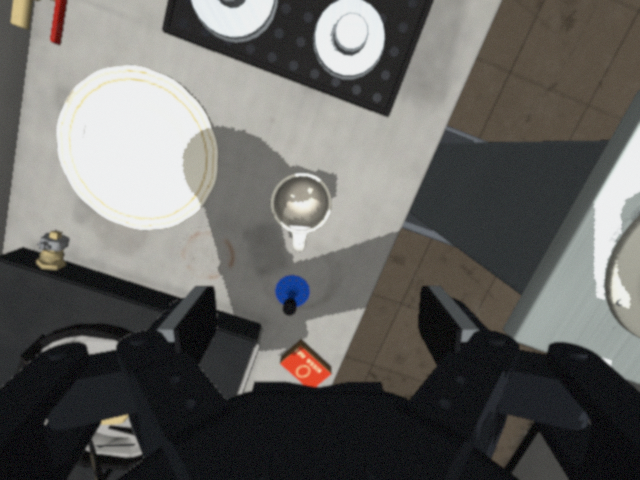

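The wrist view shows the cup rim centred near (302,204), with its handle straight down to (299,245). The plate spans columns 57–218 and rows 66–230. The blue press at (291,292) stays clear.

```bash
python3 - <<'E'
from h import *
c=cam('wrist')
# cup rim
for px in [(272,204),(331,204),(301.5,174),(301.5,235)]: print(np.round(ray(c,px,52),1))
print('cup rim c',ray(c,(301.5,204.5),52),'handle end',ray(c,(299,248),30))
# plate: bright mask ellipse
g=c[0].astype(int); m=((g.min(2)>215)).astype(np.uint8)
m[:, :40]=0; m[:, 240:]=0; m[260:]=0; m[:55]=0
cs,_=cv2.findContours(m,cv2.RETR_EXTERNAL,cv2.CHAIN_APPROX_NONE); k=max(cs,key=cv2.contourArea)
print(cv2.boundingRect(k))
h=cv2.convexHull(k); e=cv2.fitEllipse(h); print(e)
for P in ([(57,148),(218,148),(137.5,66),(137.5,230)]): print(np.round(ray(c,P,18),1))
def fitcirc(px,z):
    W=np.array([ray(c,p,z)[:2] for p in px]); A=np.c_[2*W,np.ones(len(W))]; s=np.linalg.lstsq(A,(W**2).sum(1),rcond=None)[0]
    print('circ',np.round(s[:2],1),'r',round(np.sqrt(s[2]+s[0]**2+s[1]**2),1))
fitcirc(h.reshape(-1,2),18)
# cup region: detect outer rim via Hough
gr=cv2.cvtColor(c[0],cv2.COLOR_RGB2GRAY); m=(gr[165:245,262:342]>150).astype(np.uint8)
sub=gr[168:240,266:338]; cc=cv2.HoughCircles(cv2.resize(sub,None,fx=4,fy=4,interpolation=cv2.INTER_CUBIC),cv2.HOUGH_GRADIENT,1,200,param1=150,param2=30,minRadius=95,maxRadius=135); print('hough',None if cc is None else [cc[0][0][0]/4+266,cc[0][0][1]/4+168,cc[0][0][2]/4])
save(c,'w1c.png',(252,155,352,265),5)
E
```

```text
[484.4  85.8  52. ]
[430.8  66.3  52. ]
[467.  49.  52.]
[447.4 105.3  52. ]
cup rim c [457.40852893  76.51196762  52.        ] handle end [444.10037429 125.73511075  30.        ]
(57, 67, 152, 164)
((136.26687622070312, 148.49008178710938), (149.8207244873047, 173.01849365234375), 139.2580108642578)
[711.3 112.6  18. ]
[556.5  56.5  18. ]
[650.   9.  18.]
[615.7 170.   18. ]
circ [633.2  90.1] r 81.3
hough None
```

View pics/w1c.png

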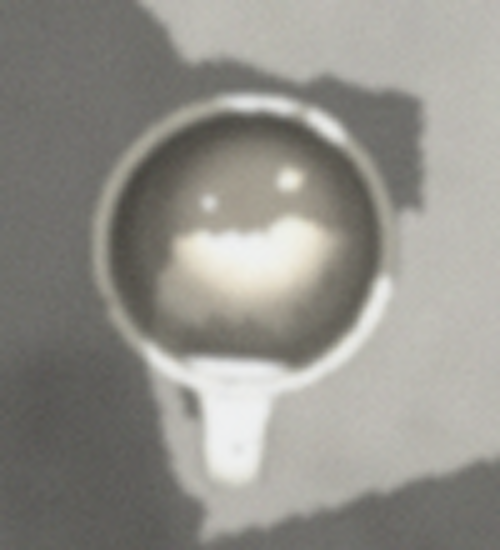

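The close crop shows the cup rim at (301,203.5) with a radius of 30 px, and the handle end at (298.4,251). I'll cross-check it from the top camera and compute the reach.

```bash
python3 - <<'E'
from h import *
w=cam('wrist'); c=cam('top')
print('cup wrist',ray(w,(301,203.5),52),'top',ray(c,(180+172.5/2.6,190+265/2.6),52))
print('plate top',ray(c,(247,205),18), [np.round(ray(c,p,18),0) for p in((205,205),(289,205),(247,163),(247,245))])
go([458,76,100],-74); go([458,76,18],-74)
E
```

```text
cup wrist [458.19483273  75.71689689  52.        ] top [458.57542597  75.06480293  52.        ]
plate top [629.92530103  88.87646884  18.        ] [array([628., 171.,  18.]), array([632.,   7.,  18.]), array([716.,  94.,  18.]), array([551.,  84.,  18.])]
go [458, 76, 100] -74 : tool shift m [ 0.0098 -0.0154  0.1313] az 4.0 yaw0 -70.0
go [458, 76, 18] -74 : tool shift m [ 0.0098 -0.0154  0.2133] az 4.0 yaw0 -70.0
```

Emit:
servo_tool:
  increments:
    - [1,0.01,-0.0155,0.06,0,0,4]
    - [1,0.01,-0.0155,0.12,0,0,4]
    - [1,0.01,-0.0155,0.17,0,0,4]
    - [1,0.01,-0.0155,0.213,0,0,4]
    - [1,0.01,-0.0155,0.213,0,0,4]
    - [1,0.01,-0.0155,0.213,0,0,4]
    - [0.5,0.01,-0.0155,0.213,0,0,4]
    - [0.3,0.01,-0.0155,0.213,0,0,4]
    - [0.3,0.01,-0.0155,0.213,0,0,4]
    - [0.3,0.01,-0.0155,0.213,0,0,4]
    - [0.3,0.01,-0.0155,0.213,0,0,4]
    - [0.3,0.01,-0.0155,0.213,0,0,4]

```text
clock: 4.58
position: [459.2, 76.4, 20.6]
ee_rot: [0.799, -0.602, 0.001, -0.002]
contact_force: [-2.5, 0.3, 8.9]
gripper_width: 55.9
grasp_force: 61.5
```

```bash
python3 - <<'E'
from h import *
state()
c=cam('wrist'); save(c,'w2.png')
go([633,90,18],-74)
E
```

```text
t 4.58 pos [459.2  76.4  20.6] rot
 [[ 0.276 -0.961  0.003]
 [-0.961 -0.276  0.001]
 [-0.001 -0.004 -1.   ]] F [-2.5  0.3  8.9] w 55.9 gf 61.5 j [ 0.52  0.4  -0.63  0.   -0.53 -0.24]
go [633, 90, 18] -74 : tool shift m [ 0.0348 -0.1708  0.0032] az 0.0 yaw0 -74.0
```

View pics/w2.png

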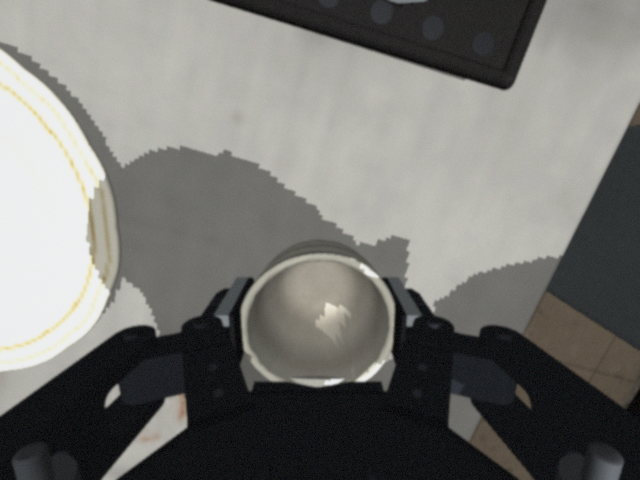

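The cup is held between the pads, with its rim ellipse centred about (320,320). I'll check its axis, then lift.

Emit:
servo_tool:
  increments:
    - [0.3,0,0,-0.04,0,0,0]
    - [0.3,0,0,-0.08,0,0,0]
    - [0.3,0,0,-0.08,0,0,0]
    - [0.3,0,0,-0.08,0,0,0]

```text
clock: 5.12
position: [457.5, 75.7, 98.4]
ee_rot: [0.798, -0.602, -0.0, -0.0]
contact_force: [0.7, 1.1, -1.5]
gripper_width: 55.9
grasp_force: 64.1
```

```bash
python3 - <<'E'
from h import *
state()
w=cam('wrist'); 
s=arm.read_state();z=s['position'][2]
# rim height relative to TCP: was 52-20.6
print('axis',ray(w,(320,320),z+31.4))
go([633,90,z],-74)
c=cam('top'); p=proj(c,[459,76,132]).astype(int); print(p)
save(w,'w3.png',(180,200,460,440),2)
E
```

```text
t 5.12 pos [457.5  75.7  98.4] rot
 [[ 0.274 -0.962  0.   ]
 [-0.962 -0.274  0.001]
 [-0.001 -0.    -1.   ]] F [ 0.7  1.1 -1.5] w 55.9 gf 64.1 j [ 0.52  0.27 -0.56 -0.   -0.75 -0.24]
axis [457.23206979  72.91322312 129.17856383]
go [633, 90, np.float64(97.77856383405533)] -74 : tool shift m [ 0.0343 -0.173  -0.0003] az -0.1 yaw0 -74.1
[237 287]
```

View pics/w3.png

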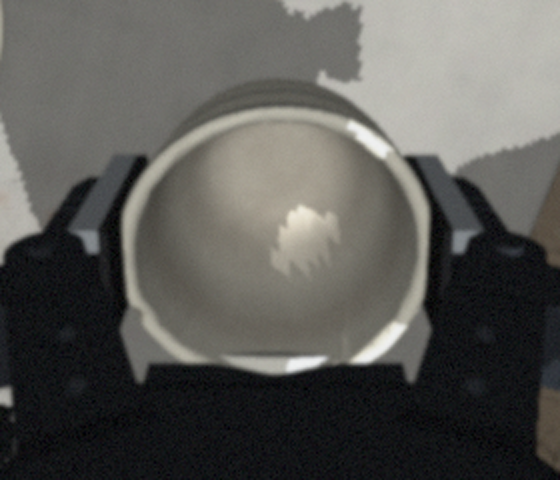

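Emit:
servo_tool:
  increments:
    - [0.3,0.007,-0.04,0,0,0,0]
    - [0.3,0.017,-0.09,0,0,0,0]
    - [0.3,0.027,-0.14,0,0,0,0]
    - [0.3,0.033,-0.172,0,0,0,0]
    - [0.3,0.033,-0.172,0.02,0,0,0]
    - [0.3,0.033,-0.172,0.05,0,0,0]
    - [0.3,0.033,-0.172,0.06,0,0,0]
    - [0.3,0.033,-0.172,0.066,0,0,0]
    - [0.3,0.033,-0.172,0.069,0,0,0]
    - [0.3,0.033,-0.172,0.069,0,0,0]

```text
clock: 6.48
position: [632.9, 91.5, 30.0]
ee_rot: [0.798, -0.602, 0.0, -0.0]
contact_force: [0.2, -0.3, -2.1]
gripper_width: 56.1
grasp_force: 64.1
```

Emit:
servo_tool:
  increments:
    - [0.3,-0.0005,0.0005,0.001,0,0,0]
    - [0.3,-0.0005,0.0005,0.002,0,0,0]
    - [0.3,-0.0005,0.0005,0.002,0,0,0]

```text
clock: 6.85
position: [632.4, 91.9, 29.0]
ee_rot: [0.799, -0.602, 0.001, -0.001]
contact_force: [-1.8, -0.5, 4.0]
gripper_width: 56.2
grasp_force: 64.8
```

Emit:
servo_tool:
  increments:
    - [0.75,0,0,0,0,0,0]
    - [0.85,0,0,0,0,0,0]
    - [1,0,0,0,0,0,0]
    - [1,0,0,0,0,0,0]
    - [1,0,0,-0.03,0,0,0]
    - [1,0,0,-0.09,0,0,0]
    - [1,0,0,-0.15,0,0,0]
    - [1,0,0,-0.2,0,0,0]
    - [1,0,0,-0.2,0,0,0]
    - [1,0,0,-0.2,0,0,0]

```text
clock: 8.1
position: [631.4, 91.7, 226.7]
ee_rot: [0.798, -0.602, -0.001, 0.0]
contact_force: [-0.8, -0.2, -0.0]
gripper_width: 85.8
grasp_force: 0.0
```

```bash
python3 - <<'E'
from h import *
state()
w=cam('wrist'); save(w,'w4.png')
for k in('plate','cup'): print(k,arm.look_for('wrist',k)[:1])
go([583,-190,280],0)
E
```

```text
t 8.1 pos [631.4  91.7 226.7] rot
 [[ 0.275 -0.962 -0.001]
 [-0.962 -0.275  0.   ]
 [-0.001  0.001 -1.   ]] F [-0.8 -0.2 -0. ] w 85.8 gf 0.0 j [ 0.4   0.41  0.04 -0.   -1.2  -0.12]
plate [{'box': [313.6, 201.8, 152.9, 154.7], 'p': 0.93}]
cup [{'box': [320.1, 223.6, 66.1, 81.1], 'p': 0.66}]
go [583, -190, 280] 0 : tool shift m [ 0.2574  0.1239 -0.0542] az -74.0 yaw0 -74.0
```

View pics/w4.png

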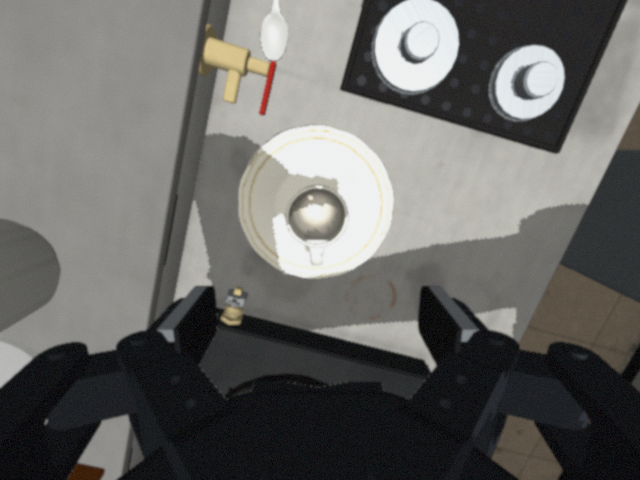

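The cup stands upright on the plate. The plate spans columns 238–393 and rows 124–278, and the cup mouth is about (316,214). I'll get exact centres numerically.

```bash
cat >> h.py <<'E'
def blob(c,box,thr,dark=True):
    x0,y0,x1,y1=box; g=cv2.GaussianBlur(cv2.cvtColor(c[0],cv2.COLOR_RGB2GRAY),(3,3),0)[y0:y1,x0:x1]
    m=((g<thr) if dark else (g>thr)).astype(np.uint8)
    k=max(cv2.findContours(m,cv2.RETR_EXTERNAL,cv2.CHAIN_APPROX_NONE)[0],key=cv2.contourArea)
    return cv2.convexHull(k).reshape(-1,2)+[x0,y0]
def circ(c,px,z):
    W=np.array([ray(c,p,z)[:2] for p in px]); A=np.c_[2*W,np.ones(len(W))]; s=np.linalg.lstsq(A,(W**2).sum(1),rcond=None)[0]
    return np.round(s[:2],1),round(float(np.sqrt(s[2]+s[0]**2+s[1]**2)),1)
E
python3 - <<'E'
from h import *
w=cam('wrist')
for t in(150,180,200,215):
    b=blob(w,(280,183,352,246),t); print(t,b.min(0),b.max(0),circ(w,b,60),'plate',circ(w,blob(w,(225,115,405,285),t,False),18))
print(circ(w,[(238,201),(393,201),(315.5,124),(315.5,278)],18))
E
```

```text
150 [287 189] [344 240] (array([632. ,  90.8]), 26.4) plate (array([631. ,  61.3]), 107.7)
180 [283 183] [345 241] (array([633.3,  88.7]), 28.7) plate (array([633.6,  60.8]), 107.7)
200 [280 183] [346 241] (array([636.4,  84.6]), 32.5) plate (array([631. ,  87.5]), 80.0)
215 [280 183] [347 242] (array([636.6,  85.1]), 32.9) plate (array([632. ,  88.4]), 79.9)
(array([632.8,  88.6]), 81.5)
```

The cup axis is at (632,90.8) on the plate centre at (632.5,89), which is good. Next I go over the small chamber.

Emit:
servo_tool:
  increments:
    - [1,0.3635,0.154,-0.005,0,0,16]
    - [1,0.3635,0.154,-0.005,0,0,16]
    - [1,0.3635,0.154,-0.005,0,0,16]
    - [1,0.3635,0.154,-0.005,0,0,16]
    - [1,0.3635,0.154,-0.005,0,0,16]
    - [1,0.3635,0.154,-0.005,0,0,16]
    - [1,0.3635,0.154,-0.005,0,0,16]
    - [1,0.3635,0.154,-0.005,0,0,16]
    - [1,0.3635,0.154,-0.005,0,0,16]

```text
clock: 9.43
position: [584.0, -298.9, 231.8]
ee_rot: [0.707, -0.707, -0.0, 0.0]
contact_force: [0.3, -0.3, -0.7]
gripper_width: 85.4
grasp_force: 0.0
```

```bash
python3 - <<'E'
from h import *
state()
c=find('wrist'); save(c,'w5.png')
E
```

```text
t 9.43 pos [ 584.  -298.9  231.8] rot
 [[ 0.    -1.    -0.001]
 [-1.    -0.     0.001]
 [-0.001  0.001 -1.   ]] F [ 0.3 -0.3 -0.7] w 85.4 gf 0.0 j [-0.23  0.44  0.09 -0.   -1.23  0.23]
wrist small_chamber 0.97 [323. 204.] [ 577. -300.]
wrist small_press 0.6 [418. 295.] [ 463. -191.]
wrist small_lid 0.6 [410. 373.] [466. -82.]
wrist large_chamber 0.93 [422. 210.] [ 467. -294.]
wrist large_press 0.65 [320. 298.] [ 580. -187.]
wrist large_lid 0.83 [314. 373.] [588. -82.]
```

View pics/w5.png

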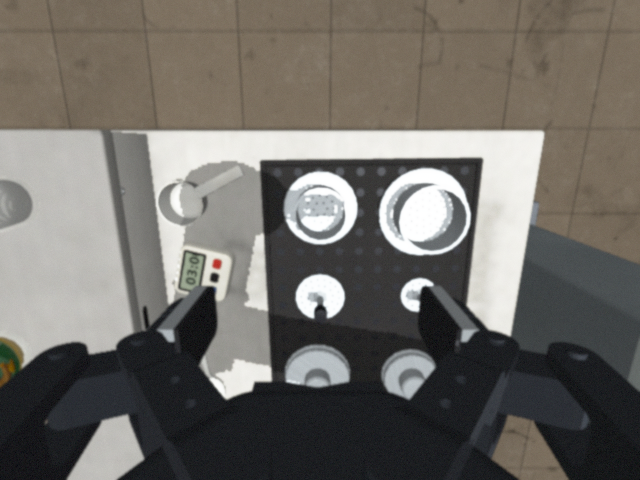

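The wrist view shows the small chamber with its brim on columns 283–358 and rows 170–245, and the large chamber at (424,212). The small press disc is at (417,294) and the small lid at (410,378).

```bash
python3 - <<'E'
from h import *
c=cam('wrist')
print('brim guess',circ(c,[(283,207.5),(358,207.5),(320.5,170),(320.5,245)],13))
for t in(110,140,170):
    print(t,circ(c,blob(c,(270,163,368,255),t,False),13),'lc',circ(c,blob(c,(370,161,478,262),t,False),13),'sp',circ(c,blob(c,(395,270,438,318),t,False),8))
T=cam('top')
for t in(110,140,170): print('top',t,circ(T,blob(T,(418,210,472,262),t,False),13),'sp',circ(T,blob(T,(375,280,406,312),t,False),8),'lid',circ(T,blob(T,(310,270,355,315),t,False),7))
save(c,'w5c.png',(265,155,375,260),5)
go([580,-300,100],-90)
E
```

```text
brim guess (array([ 580.1, -297.6]), 41.2)
110 (array([ 580.2, -296.9]), 40.9) lc (array([ 466.1, -290.7]), 50.6) sp (array([ 464.4, -192.7]), 21.8)
140 (array([ 580.2, -296.8]), 40.3) lc (array([ 465.9, -290.7]), 50.2) sp (array([ 464.2, -192.5]), 21.4)
170 (array([ 580.2, -297. ]), 39.8) lc (array([ 465.7, -290.8]), 49.7) sp (array([ 464.3, -192.6]), 20.8)
top 110 (array([ 582. , -276.4]), 60.3) sp (array([ 462.7, -191.4]), 41.0) lid (array([464.5, -84.1]), 57.2)
top 140 (array([ 582.1, -275.6]), 59.9) sp (array([ 462.7, -191.4]), 41.0) lid (array([461.4, -89.7]), 53.5)
top 170 (array([ 580. , -269.5]), 56.2) sp (array([ 462.7, -191.4]), 41.0) lid (array([ 460.6, -103.4]), 46.4)
go [580, -300, 100] -90 : tool shift m [1.000e-04 3.900e-03 1.324e-01] az -0.0 yaw0 -90.0
```

View pics/w5c.png

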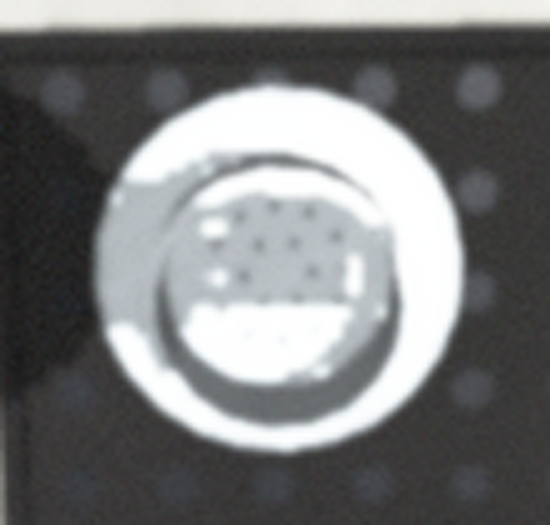

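The crop shows the small chamber's brim as a clean 40 mm radius circle centred at (580,-297). Now I grasp it.

Emit:
servo_tool:
  increments:
    - [1,-0.002,0.004,0.06,0,0,0]
    - [1,-0.002,0.004,0.12,0,0,0]
    - [1,-0.002,0.004,0.17,0,0,0]
    - [1,-0.002,0.004,0.212,0,0,0]
    - [1,-0.002,0.004,0.212,0,0,0]
    - [1,-0.002,0.004,0.212,0,0,0]
    - [0.5,-0.002,0.004,0.212,0,0,0]
    - [0.3,-0.002,0.004,0.212,0,0,0]
    - [0.3,-0.002,0.004,0.212,0,0,0]
    - [0.3,-0.002,0.004,0.212,0,0,0]
    - [0.3,-0.002,0.004,0.212,0,0,0]

```text
clock: 11.35
position: [581.3, -298.6, 23.0]
ee_rot: [0.707, -0.707, 0.002, -0.001]
contact_force: [-0.1, 1.1, 6.9]
gripper_width: 52.6
grasp_force: 62.6
```

Emit:
servo_tool:
  increments:
    - [0.3,0,0,-0.03,0,0,0]
    - [0.3,0,0,-0.08,0,0,0]
    - [0.3,0,0,-0.13,0,0,0]
    - [0.3,0,0,-0.13,0,0,0]
    - [0.3,0,0,-0.13,0,0,0]

```text
clock: 11.98
position: [579.1, -297.6, 149.9]
ee_rot: [-0.707, 0.708, 0.001, 0.0]
contact_force: [0.5, -0.9, -0.8]
gripper_width: 52.9
grasp_force: 63.3
```

```bash
python3 - <<'E'
from h import *
state()
w=cam('wrist'); save(w,'w6.png')
z=arm.read_state()['position'][2]
c=cam('top'); s=cam('scene')
save(s,'s6.png',(340,60,540,260),3)
go([632,90.5,z],-90)
E
```

```text
t 11.97 pos [ 579.1 -297.6  149.9] rot
 [[-0.001 -1.    -0.001]
 [-1.     0.001  0.001]
 [-0.001  0.001 -1.   ]] F [ 0.5 -0.9 -0.8] w 52.9 gf 63.3 j [-0.23  0.49 -0.03 -0.   -1.05  0.23]
go [632, 90.5, np.float64(148.9339045905948)] -90 : tool shift m [-3.883e-01 -5.280e-02 -2.000e-04] az -0.1 yaw0 -90.1
```

View pics/w6.png

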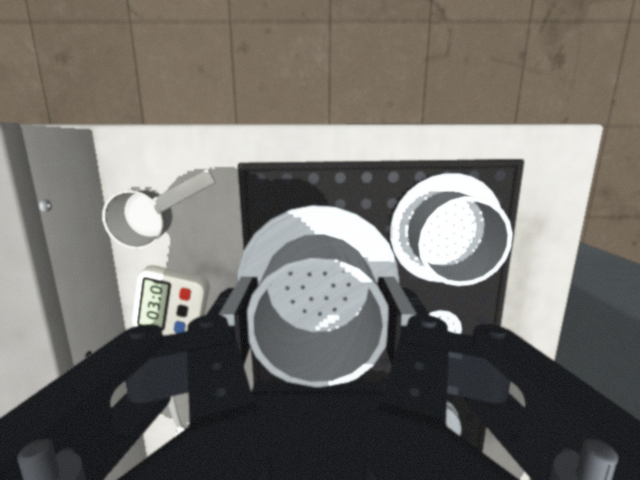

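The chamber is held upright in the grip, with its rim ellipse on columns 247–389 and rows 258–386. The far brim edge is at row 206.

```bash
python3 - <<'E'
from h import *
c=cam('wrist'); s=arm.read_state(); M=R.from_quat(s['ee_rot']).as_matrix(); p=np.array(s['position'])
f=lambda px,dz: np.round(M.T@(ray(c,px,p[2]+dz)-p),1)
print(f((247,318),28),f((389,318),28),'far/near',f((318,258),28),f((318,386),28),'brim far',f((318,206),-10), 'brim L,R',f((237,285),-10),f((399,285),-10))
E
```

```text
[  2.  -26.  -28.1] [  1.8  27.5 -27.9] far/near [ 25.8   0.7 -28. ] [-28.3   0.7 -28. ] brim far [37.9  0.8 10. ] brim L,R [ -1.1 -38.7   9.9] [-1.3 40.4 10.1]
```

Emit:
servo_tool:
  increments:
    - [0.3,-0.05,-0.007,0,0,0,0]
    - [0.3,-0.11,-0.015,0,0,0,0]
    - [0.3,-0.17,-0.023,0,0,0,0]
    - [0.3,-0.23,-0.031,0,0,0,0]
    - [0.3,-0.29,-0.039,0,0,0,0]
    - [0.3,-0.34,-0.047,0,0,0,0]
    - [0.3,-0.387,-0.0535,0,0,0,0]
    - [0.3,-0.387,-0.0535,0.03,0,0,0]
    - [0.3,-0.387,-0.0535,0.06,0,0,0]
    - [0.3,-0.387,-0.0535,0.068,0,0,0]
    - [0.3,-0.387,-0.0535,0.068,0,0,0]
    - [0.3,-0.387,-0.0535,0.068,0,0,0]

```text
clock: 13.68
position: [634.6, 88.9, 83.6]
ee_rot: [-0.707, 0.707, -0.001, 0.001]
contact_force: [-0.6, -0.4, -1.8]
gripper_width: 52.9
grasp_force: 63.3
```

```bash
python3 - <<'E'
from h import *
state()
w=cam('wrist'); s=cam('scene'); 
a=w[0][:,:,::-1][150:450,160:480]; b=cv2.resize(s[0][:,:,::-1][170:290,160:288],(320,300),interpolation=cv2.INTER_CUBIC)
cv2.imwrite('pics/w7.png',np.hstack([a,b]))
E
```

```text
t 13.68 pos [634.6  88.9  83.6] rot
 [[-0.001 -1.     0.002]
 [-1.     0.001  0.   ]
 [-0.    -0.002 -1.   ]] F [-0.6 -0.4 -1.8] w 52.9 gf 63.3 j [ 0.39  0.54 -0.14  0.   -0.89 -0.39]
```

View pics/w7.png

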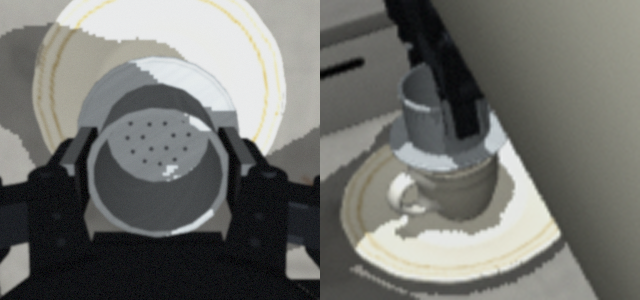

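The chamber hangs level and concentric above the cup, with the brim just above the rim. I'll shift 1.5 mm and lower it.

Emit:
servo_tool:
  increments:
    - [0.3,0,0.0015,0.003,0,0,0]
    - [0.3,0,0.0015,0.006,0,0,0]
    - [0.3,0,0.0015,0.008,0,0,0]
    - [0.3,0,0.0015,0.009,0,0,0]
    - [0.3,0,0.0015,0.0095,0,0,0]
    - [0.3,0,0.0015,0.0095,0,0,0]

```text
clock: 14.52
position: [632.4, 88.9, 73.4]
ee_rot: [-0.707, 0.707, -0.0, 0.0]
contact_force: [-1.3, -0.3, 2.0]
gripper_width: 52.7
grasp_force: 63.6
```

Emit:
servo_tool:
  increments:
    - [0.3,0,0,0.001,0,0,0]
    - [0.3,0,0,0.001,0,0,0]
    - [0.72,0,0,0.001,0,0,0]
    - [0.85,0,0,0.001,0,0,0]
    - [1,0,0,0.001,0,0,0]
    - [1,0,0,0,0,0,0]
    - [1,0,0,-0.04,0,0,0]
    - [1,0,0,-0.1,0,0,0]
    - [1,0,0,-0.16,0,0,0]
    - [1,0,0,-0.17,0,0,0]
    - [1,0,0,-0.17,0,0,0]

```text
clock: 15.9
position: [632.1, 89.0, 243.3]
ee_rot: [-0.707, 0.707, -0.0, 0.001]
contact_force: [0.2, -1.1, -0.7]
gripper_width: 85.3
grasp_force: 0.0
```

```bash
python3 - <<'E'
from h import *
state()
w=cam('wrist'); s=cam('scene'); 
a=cv2.resize(w[0][:,:,::-1][140:290,230:410],(480,400),interpolation=cv2.INTER_CUBIC); b=cv2.resize(s[0][:,:,::-1][170:290,160:256],(320,400),interpolation=cv2.INTER_CUBIC)
cv2.imwrite('pics/w8.png',np.hstack([a,b]))
go([464.3,-192.6,230],-90)
E
```

```text
t 15.9 pos [632.1  89.  243.3] rot
 [[-0.001 -1.     0.001]
 [-1.     0.001  0.001]
 [-0.001 -0.001 -1.   ]] F [ 0.2 -1.1 -0.7] w 85.3 gf 0.0 j [ 0.39  0.4   0.06 -0.   -1.23 -0.39]
go [464.3, -192.6, 230] -90 : tool shift m [0.2815 0.1665 0.0115] az -0.1 yaw0 -90.1
```

View pics/w8.png

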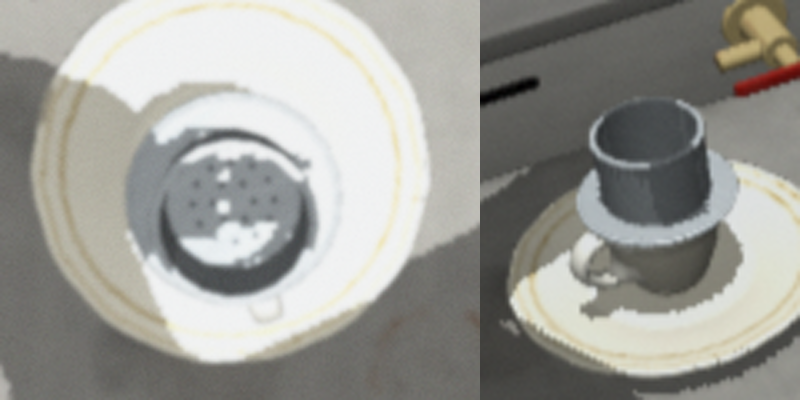

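The chamber sits level on the cup. The wrist crop shows its brim on columns about 277–358 and rows 174–254. I'll compute its axis and then move to the small press.

```bash
python3 - <<'E'
from h import *
w=cam('wrist')
print('brim',circ(w,[(276.9,214.5),(358.2,214.5),(317.5,174.5),(317.5,254.4)],63))
print('rim',circ(w,[(289.5,216),(347,216),(318,188),(318,251.5)],101))
print('plate',circ(w,[(230+32/2.667,202),(230+430/2.667,202),(318,276)],18))
for k in('small_chamber','small_press'): 
    for d in arm.spot_point('wrist',k)[:2]: print(k,d,ray(w,d['centre'],55))
E
```

```text
brim (array([629.9,  89.9]), 39.4)
rim (array([629.5,  86.5]), 26.4)
plate (array([630.6,  88.8]), 81.8)
small_chamber {'centre': [314.6, 214.8], 'p': 0.83} [632.76244487  90.66784389  55.        ]
small_press {'centre': [478.1, 284.6], 'p': 0.63} [460.78908013 166.05976453  55.        ]
```

Emit:
servo_tool:
  increments:
    - [0.5,0.28,0.1665,0.01,0,0,0]
    - [0.5,0.28,0.1665,0.01,0,0,0]
    - [0.5,0.28,0.1665,0.01,0,0,0]
    - [0.5,0.28,0.1665,0.01,0,0,0]
    - [0.5,0.28,0.1665,0.01,0,0,0]
    - [0.5,0.28,0.1665,0.01,0,0,0]
    - [0.5,0.28,0.1665,0.01,0,0,0]
    - [0.5,0.28,0.1665,0.01,0,0,0]
    - [0.5,0.28,0.1665,0.01,0,0,0]

```text
clock: 17.27
position: [466.2, -190.0, 232.6]
ee_rot: [0.707, -0.707, -0.0, 0.0]
contact_force: [0.1, -0.4, 0.6]
gripper_width: 42.3
grasp_force: 0.0
```

```bash
python3 - <<'E'
from h import *
state()
w=cam('wrist'); 
d=arm.spot_point('wrist','small_press')[0];print(d,ray(w,d['centre'],5))
q=proj(w,[464.3,-192.6,8]).astype(int); print(q)
b=(q[0]-34,q[1]-34,q[0]+34,q[1]+34)
for t in(110,140,170): print(t,circ(w,blob(w,b,t,False),8.5))
g=w[0].min(2).astype(int)
# knob: very dark blob near expected
k=proj(w,[464.3,-192.6,47.5]).astype(int); print('knob expected',k)
m=w[0].max(2)[k[1]-16:k[1]+17,k[0]-16:k[0]+17]
for r in m[::2]: print(' '.join('%3d'%v for v in r[::2]))
E
```

```text
t 17.27 pos [ 466.2 -190.   232.6] rot
 [[ 0.001 -1.    -0.   ]
 [-1.    -0.001  0.   ]
 [-0.     0.    -1.   ]] F [ 0.1 -0.4  0.6] w 42.3 gf 0.0 j [-0.06  0.18 -0.28 -0.   -1.11  0.07]
{'centre': [322.1, 200.7], 'p': 0.57} [ 460.40603044 -195.24570736    5.        ]
[318 203]
110 (array([ 463.3, -192.6]), 21.6)
140 (array([ 463.4, -192.7]), 21.1)
170 (array([ 463.4, -192.6]), 20.5)
knob expected [318 210]
119 195 154 153 152 143 152 151 153 165 234 242 239 243 240 240 233
168 220 145 138 150 149 151 148 137 155 230 242 243 240 225 232 241
165 194 132 133 145 146 144 135 134 139 203 233 241 242 236 240 243
141 150 146 144 146 135 127 128 123 127 179 201 227 243 243 243 241
141 148 142 145 146 132 121 106  76  71 141 183 223 242 242 232 233
146 139 122 150 144 133  96  47  28  23  57 129 215 242 242 229 234
142 144 144 142 145 124  49  33  31  36  32  55 183 241 243 242 243
135 149 146 145 144 111  33  30  28  30  35  38 151 238 237 239 243
129 172 144 128 143  93  33  27  33  33  23  31 114 231 227 225 242
111 191 150 138 144  98  30  27  26  27  26  25 120 232 240 238 237
 65 138 159 157 144 114  47  26  22  19  25  32 137 235 242 241 211
 39  86 190 213 170 153 126  64  31  32  41 108 196 239 240 229 140
 43  51 116 193 224 231 228 184 142 127 165 214 239 237 202 125  64
 45  46  42  81 150 215 234 233 231 229 232 233 218 172  90  47  46
 45  43  42  40  51  97 137 157 183 193 156 130  95  60  39  46  41
 42  43  40  40  39  43  45  49  58  55  48  44  46  45  46  43  46
 41  41  45  45  43  40  43  46  39  41  45  42  45  41  42  43  40
```

Emit:
servo_tool:
  increments:
    - [0.5,0.0026,0.003,0.06,0,0,0]
    - [0.5,0.0026,0.003,0.12,0,0,0]
    - [0.5,0.0026,0.003,0.16,0,0,0]
    - [0.5,0.0026,0.003,0.18,0,0,0]
    - [0.5,0.0026,0.003,0.187,0,0,0]
    - [0.5,0.0026,0.003,0.187,0,0,0]

```text
clock: 18.12
position: [462.9, -193.4, 46.0]
ee_rot: [-0.707, 0.707, -0.0, -0.0]
contact_force: [0.3, -0.1, 1.0]
gripper_width: 43.0
grasp_force: 0.0
```

Emit:
servo_tool:
  increments:
    - [0.5,-0.0005,0,0.002,0,0,0]
    - [0.3,-0.0005,0,0.002,0,0,0]
    - [0.1,-0.0005,0,0.002,0,0,0]
    - [0.0,-0.0005,0,0.002,0,0,0]
    - [0.0,-0.0005,0,0.002,0,0,0]
    - [0.0,-0.0005,0,0.002,0,0,0]

```text
clock: 18.88
position: [463.1, -193.2, 44.5]
ee_rot: [-0.707, 0.707, -0.001, 0.0]
contact_force: [0.0, 0.3, 6.2]
gripper_width: 11.9
grasp_force: 58.9
```

Emit:
servo_tool:
  increments:
    - [0,0,0,-0.004,0,0,0]
    - [0,0,0,-0.01,0,0,0]
    - [0,0,0,-0.015,0,0,0]
    - [0,0,0,-0.015,0,0,0]
    - [0,0,0,-0.015,0,0,0]

```text
clock: 19.5
position: [462.2, -193.1, 58.7]
ee_rot: [-0.707, 0.707, 0.0, -0.0]
contact_force: [-0.0, 1.0, -1.6]
gripper_width: 11.3
grasp_force: 58.5
```

```bash
python3 - <<'E'
from h import *
state()
w=cam('wrist'); s=arm.read_state(); M=R.from_quat(s['ee_rot']).as_matrix(); p=np.array(s['position'])
for dz in (-39,): 
    q=proj(w,p+[0,0,-35]).astype(int); print(q)
    b=(q[0]-70,q[1]-90,q[0]+70,q[1]+50)
    for t in(110,140,170):
        h=blob(w,b,t,False); print(h.min(0),h.max(0),circ(w,h,p[2]-36))
save(w,'w9.png'); save(cam('scene'),'s9.png')
E
```

```text
t 19.5 pos [ 462.2 -193.1   58.7] rot
 [[-0.001 -1.    -0.   ]
 [-1.     0.001  0.   ]
 [-0.     0.    -1.   ]] F [-0.   1.  -1.6] w 11.3 gf 58.5 j [-0.07  0.38 -0.51 -0.   -0.68  0.07]
[316 265]
[280 230] [352 282] (array([ 462.6, -192.8]), 20.4)
[315 230] [343 247] (array([ 456. , -207.2]), 7.1)
[317 231] [342 245] (array([ 455.5, -207.7]), 6.2)
```

```bash
python3 - <<'E'
from h import *
w=cam('wrist'); s=cam('scene')
for z in(5,19.7): print(z,'scene',np.round(proj(s,[463,-193,z]),1),'wrist disc far edge row',np.round(proj(w,[463,-193-21,z+3.5]),1), 'L,R',np.round(proj(w,[463+21,-193,z+3.5]),1),np.round(proj(w,[463-21,-193,z+3.5]),1))
print(arm.spot_point('scene','small_press')[:3],arm.look_for('wrist','small_press')[:2])
g=cv2.cvtColor(w[0],cv2.COLOR_RGB2GRAY)
print(g[222:290:3,316]); print(g[258,272:364:3]); print(g[250,272:364:3])
E
```

```text
5 scene [407.9 251.1] wrist disc far edge row [315.4 222.6] L,R [280.7 256.6] [350.3 256.5]
19.7 scene [408.8 244.9] wrist disc far edge row [315.3 228.6] L,R [278.  265.1] [352.9 264.9]
[{'centre': [209.0, 358.3], 'p': 0.85}] [{'box': [317.0, 276.1, 77.3, 90.6], 'p': 0.83}]
[ 41  28  55 173 140 136  90 130 138 140 108 124 125 117  77  76  78  81
  40  14  14  14  21]
[ 27  25  35 126 136 135 134 134 134 136 130 124 122 125 125 123 122 119
 112 109 133 136 138 136 133 138 134  50  26  20  20]
[ 23  23  23  42 126 141 140 138 140 143 138 142 141 140 137 137 142 139
 139 141 141 137 122 132 139 138  88  23  22  27  16]
```

The disc's far edge is at row about 229, matching the lifted prediction of 228.6 rather than 222.6 on the mat, so the press is held. I'll lift it higher.

Emit:
servo_tool:
  increments:
    - [0,0,0,-0.03,0,0,0]
    - [0,0,0,-0.06,0,0,0]
    - [0,0,0,-0.1,0,0,0]
    - [0,0,0,-0.11,0,0,0]
    - [0,0,0,-0.11,0,0,0]
    - [0,0,0,-0.11,0,0,0]

```text
clock: 20.55
position: [461.4, -192.9, 167.3]
ee_rot: [-0.707, 0.708, 0.001, -0.001]
contact_force: [-0.3, -0.1, -0.8]
gripper_width: 11.9
grasp_force: 58.6
```

```bash
cat >> h.py <<'E'
def disc(w):
    s=arm.read_state(); p=np.array(s['position']); g=cv2.cvtColor(w[0],cv2.COLOR_RGB2GRAY)
    for off in(39,):
        for dx,dy,n in((0,0,'c'),(0,-21,'far'),(21,0,'L'),(-21,0,'R')): print(n,np.round(proj(w,p+[dx,dy,3.5-off]),1))
    print('far col',[(r,int(g[r,317])) for r in range(216,244,2)]); print('row262',[(k,int(g[262,k])) for k in list(range(268,292,2))+list(range(340,366,2))])
    print(arm.look_for('wrist','small_press')[:1])
E
python3 - <<'E'
from h import *
state(); w=cam('wrist'); disc(w); save(w,'w10.png')
go([632,90,170],-90)
E
```

```text
t 20.55 pos [ 461.4 -192.9  167.3] rot
 [[-0.001 -1.    -0.003]
 [-1.     0.001  0.001]
 [-0.001  0.003 -1.   ]] F [-0.3 -0.1 -0.8] w 11.9 gf 58.6 j [-0.07  0.23 -0.38 -0.   -0.95  0.07]
c [316.6 264.7]
far [316.5 228.4]
L [279.1 264.8]
R [354.  264.6]
far col [(216, 23), (218, 30), (220, 27), (222, 30), (224, 26), (226, 26), (228, 55), (230, 185), (232, 231), (234, 173), (236, 147), (238, 134), (240, 121), (242, 133)]
row262 [(268, 43), (270, 41), (272, 40), (274, 45), (276, 43), (278, 56), (280, 121), (282, 143), (284, 143), (286, 143), (288, 144), (290, 142), (340, 142), (342, 136), (344, 138), (346, 143), (348, 140), (350, 143), (352, 125), (354, 62), (356, 42), (358, 42), (360, 39), (362, 40), (364, 44)]
[{'box': [318.4, 274.4, 74.5, 89.2], 'p': 0.64}]
go [632, 90, 170] -90 : tool shift m [-0.2831 -0.1701 -0.003 ] az -0.1 yaw0 -90.1
```

Emit:
servo_tool:
  increments:
    - [0,-0.06,-0.03,-0.03,0,0,0]
    - [0,-0.11,-0.055,-0.035,0,0,0]
    - [0,-0.165,-0.08,-0.035,0,0,0]
    - [0,-0.22,-0.105,-0.035,0,0,0]
    - [0,-0.275,-0.13,-0.035,0,0,0]
    - [0,-0.33,-0.155,-0.035,0,0,0]
    - [0,-0.368,-0.1705,-0.035,0,0,0]
    - [0,-0.368,-0.1705,-0.035,0,0,0]
    - [0,-0.368,-0.1705,-0.035,0,0,0]
    - [0,-0.368,-0.1705,-0.035,0,0,0]

```text
clock: 21.9
position: [632.8, 173.5, 203.7]
ee_rot: [-0.706, 0.708, 0.0, -0.0]
contact_force: [0.4, -0.2, -1.4]
gripper_width: 11.4
grasp_force: 58.7
```

```bash
python3 - <<'E'
from h import *
state(); w=cam('wrist')
q=np.round(proj(w,[632,90,101])).astype(int); print('expected rim px wrist',q)
save(w,'w11full.png')
x0,y0=q[0]-50,q[1]-45
a=cv2.resize(w[0][:,:,::-1][y0:y0+100,x0:x0+100],(600,600),interpolation=cv2.INTER_CUBIC)
print('wrist crop origin',x0,y0,'scale 6')
cv2.imwrite('pics/w11.png',a)
print(arm.spot_point('wrist','small_chamber')[:1])
E
```

```text
t 21.9 pos [632.8 173.5 203.7] rot
 [[-0.002 -1.    -0.001]
 [-1.     0.002 -0.   ]
 [ 0.     0.001 -1.   ]] F [ 0.4 -0.2 -1.4] w 11.4 gf 58.7 j [ 0.51  0.46  0.05  0.   -1.17 -0.52]
expected rim px wrist [318 117]
wrist crop origin 268 72 scale 6
[{'centre': [317.2, 124.6], 'p': 0.72}]
```

View pics/w11.png

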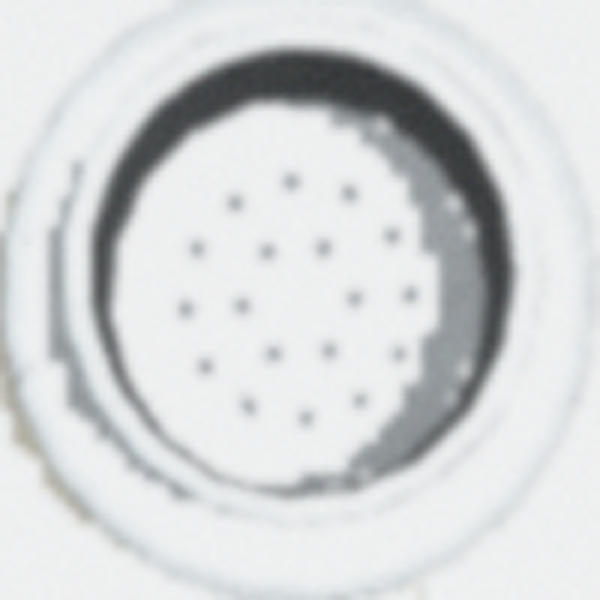

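The last view shows the chamber from above. The inner rim edge spans crop columns 95–513 and rows 47–497, so its centre is pixel (318.7,117.3), as predicted for about (631.5,89.7).

```bash
python3 - <<'E'
from h import *
w=cam('wrist'); f=lambda u,v:(268+u/6-.4,72+v/6-.4)
print('rim',circ(w,[f(95,270),f(513,270),f(300,47),f(295,497),f(140,150),f(455,150)],101),'brim',circ(w,[f(5,300),f(592,300),f(298,600)],63))
disc(w); go([631.5,89.7,115],-90)
E
```

```text
rim (array([632.1,  91.1]), 23.9) brim (array([632.4,  90.9]), 39.2)
c [316.7 265.1]
far [316.6 228.8]
L [279.3 265.2]
R [354.2 265. ]
far col [(216, 98), (218, 102), (220, 124), (222, 159), (224, 161), (226, 160), (228, 158), (230, 173), (232, 156), (234, 141), (236, 142), (238, 127), (240, 115), (242, 129)]
row262 [(268, 98), (270, 97), (272, 102), (274, 100), (276, 103), (278, 109), (280, 131), (282, 138), (284, 140), (286, 136), (288, 135), (290, 138), (340, 128), (342, 123), (344, 128), (346, 139), (348, 139), (350, 139), (352, 128), (354, 107), (356, 103), (358, 102), (360, 104), (362, 101), (364, 102)]
[{'box': [316.8, 274.1, 75.8, 91.1], 'p': 0.81}]
go [631.5, 89.7, 115] -90 : tool shift m [0.0842 0.0015 0.0892] az -0.1 yaw0 -90.1
```

Emit:
servo_tool:
  increments:
    - [0,0.04,0.0005,0.01,0,0,0]
    - [0,0.075,0.0005,0.03,0,0,0]
    - [0,0.083,0.0005,0.045,0,0,0]
    - [0,0.083,0.0005,0.05,0,0,0]
    - [0,0.083,0.0005,0.05,0,0,0]
    - [0,0.083,0.0005,0.05,0,0,0]

```text
clock: 22.85
position: [633.2, 92.8, 154.6]
ee_rot: [0.707, -0.707, 0.0, -0.001]
contact_force: [-0.3, 0.7, -0.6]
gripper_width: 11.8
grasp_force: 58.7
```

Emit:
servo_tool:
  increments:
    - [0,0.0018,0.001,0,0,0,0]
    - [0,0.0018,0.001,0.006,0,0,0]
    - [0,0.0018,0.001,0.012,0,0,0]
    - [0,0.0018,0.001,0.018,0,0,0]
    - [0,0.0018,0.001,0.024,0,0,0]
    - [0,0.0018,0.001,0.03,0,0,0]
    - [0,0.0018,0.001,0.03,0,0,0]

```text
clock: 23.72
position: [631.3, 89.8, 123.0]
ee_rot: [-0.707, 0.707, 0.0, -0.001]
contact_force: [-0.5, 0.4, 0.1]
gripper_width: 11.6
grasp_force: 58.7
```

Emit:
servo_tool:
  increments:
    - [0,-0.0005,0,0.006,0,0,0]
    - [0,-0.0005,0,0.012,0,0,0]
    - [0,-0.0005,0,0.016,0,0,0]
    - [0,-0.0005,0,0.018,0,0,0]
    - [0,-0.0005,0,0.0195,0,0,0]
    - [0,-0.0005,0,0.0195,0,0,0]

```text
clock: 24.48
position: [631.7, 90.5, 104.3]
ee_rot: [-0.707, 0.707, -0.0, 0.0]
contact_force: [-0.6, -0.2, -1.4]
gripper_width: 11.7
grasp_force: 58.7
```

Emit:
servo_tool:
  increments:
    - [0,0,0,0.001,0,0,0]
    - [0,0,0,0.002,0,0,0]
    - [0,0,0,0.002,0,0,0]

```text
clock: 24.85
position: [631.8, 90.4, 102.7]
ee_rot: [-0.707, 0.707, -0.0, 0.0]
contact_force: [-0.1, -0.7, 1.1]
gripper_width: 11.7
grasp_force: 59.1
```

Emit:
servo_tool:
  increments:
    - [0.2,0,0,0,0,0,0]
    - [0.4,0,0,0,0,0,0]
    - [0.6,0,0,0,0,0,0]
    - [0.6,0,0,0,0,0,0]
    - [0.6,0,0,-0.03,0,0,0]
    - [0.6,0,0,-0.08,0,0,0]
    - [0.6,0,0,-0.13,0,0,0]
    - [0.6,0,0,-0.14,0,0,0]
    - [0.6,0,0,-0.14,0,0,0]

```text
clock: 25.98
position: [631.6, 90.6, 242.7]
ee_rot: [-0.707, 0.707, -0.0, 0.001]
contact_force: [1.0, -0.3, -0.3]
gripper_width: 51.5
grasp_force: 0.0
```

```bash
python3 - <<'E'
from h import *
state(); w=cam('wrist'); save(w,'w12.png')
print('press expected knob px at seated',np.round(proj(w,[632,90.8,55+8+42.5]),1),'disc origin',np.round(proj(w,[632,90.8,63]),1))
for k in('small_press','small_chamber','cup'): print(k,arm.spot_point('wrist',k)[:2])
q=np.round(proj(w,[632,90.8,105.5])).astype(int)
m=w[0].max(2)[q[1]-20:q[1]+21:2,q[0]-24:q[0]+25:2]; print(q)
for r in m: print(' '.join('%3d'%v for v in r))
go([466,-80,230],-90)
E
```

```text
t 25.98 pos [631.6  90.6 242.7] rot
 [[-0.001 -1.     0.001]
 [-1.     0.001  0.001]
 [-0.001 -0.001 -1.   ]] F [ 1.  -0.3 -0.3] w 51.5 gf 0.0 j [ 0.4   0.4   0.06 -0.   -1.23 -0.4 ]
press expected knob px at seated [316.5 223.9] disc origin [316.6 214. ]
small_press [{'centre': [316.2, 215.1], 'p': 0.96}]
small_chamber []
cup []
[317 224]
149 148 143 144 147 149 147 140 143 145 148 151 146 146 145 143 147 150 145 159 222 179 167 217 239
151 144 144 146 143 139 145 147 146 147 145 138 137 144 147 146 144 142 119 151 225 181 148 181 229
142 144 145 145 133 119 143 145 145 142 136 127 126 132 136 142 144 139 127 153 228 215 164 151 184
144 147 150 142 142 139 146 143 133 131 131 127 128 126 122 123 140 143 144 160 231 237 181 145 145
143 145 145 141 144 145 145 144 125 127 123 111 105 111 116 119 136 143 143 155 228 238 179 145 134
141 144 149 141 134 147 144 141 127 121  96  71  59  73 107 117 137 145 142 136 213 236 180 148 132
141 143 147 136 117 139 143 141 124  90  44  24  20  26  65 104 138 142 144 149 226 237 177 144 127
136 144 144 144 141 140 144 140 103  42  22  30  24  19  2
[... 721 characters left out ...]
 121  91  80  81  88
 77  74  77  89 142 207 232 237 237 233 210 184 178 192 217 221 205 152 140 119  91  83  79  82 133
 99  72  80  82  88 113 170 210 226 232 233 229 207 187 173 161 183 144 101  86  82  83  80  98 195
132  95  82  84  87  83  87 104 130 143 156 155 132 116 126 116 107  92  86  80  82  80  86 147 230
182 173 109  78  82  80  81  80  83  80  83  84  85  81  86  83  81  85  84  82  79  89 137 219 236
226 226 191 119  90  81  82  79  82  78  82  84  80  81  81  83  84  80  84  82  97 153 221 232 231
228 229 229 213 151 100  81  77  82  78  77  80  79  83  84  81  83  86  86 107 170 224 230 227 227
go [466, -80, 230] -90 : tool shift m [0.1704 0.1646 0.011 ] az -0.1 yaw0 -90.1
```

The press is seated and upright: its origin is found at (316,215) where (316.6,214) was expected, and the knob is at (317,224). Now the lid.

Emit:
servo_tool:
  increments:
    - [0.6,0.17,0.1645,0.011,0,0,0]
    - [0.6,0.17,0.1645,0.011,0,0,0]
    - [0.6,0.17,0.1645,0.011,0,0,0]
    - [0.6,0.17,0.1645,0.011,0,0,0]
    - [0.6,0.17,0.1645,0.011,0,0,0]
    - [0.6,0.17,0.1645,0.011,0,0,0]
    - [0.6,0.17,0.1645,0.011,0,0,0]

```text
clock: 27.05
position: [467.7, -78.8, 230.9]
ee_rot: [0.707, -0.707, -0.0, 0.0]
contact_force: [-1.0, 0.4, -0.2]
gripper_width: 50.9
grasp_force: 0.0
```

```bash
python3 - <<'E'
from h import *
state(); w=cam('wrist'); save(w,'w13.png')
for d in arm.spot_point('wrist','small_lid')[:2]: print(d,ray(w,d['centre'],5))
print(arm.look_for('wrist','small_lid')[:2])
q=np.round(proj(w,[466,-81,6])).astype(int); print(q)
for t in(100,130,160): 
    h=blob(w,(q[0]-48,q[1]-48,q[0]+48,q[1]+48),t,False); print(t,h.min(0),h.max(0),'lower',circ(w,h,6),'cap',circ(w,h,14))
E
```

```text
t 27.05 pos [467.7 -78.8 230.9] rot
 [[ 0.    -1.    -0.001]
 [-1.    -0.    -0.   ]
 [ 0.     0.001 -1.   ]] F [-1.   0.4 -0.2] w 50.9 gf 0.0 j [ 0.18  0.13 -0.35  0.   -1.1  -0.18]
{'centre': [321.2, 201.2], 'p': 0.72} [462.85015198 -83.81268561   5.        ]
[{'box': [317.1, 202.5, 63.9, 62.8], 'p': 0.79}]
[318 204]
100 [287 170] [349 234] lower (array([467.1, -82.2]), 35.3) cap (array([467.1, -83.6]), 34.5)
130 [288 171] [348 233] lower (array([466.7, -82.1]), 34.3) cap (array([466.7, -83.5]), 33.6)
160 [291 172] [348 233] lower (array([467. , -81.8]), 33.8) cap (array([467. , -83.2]), 33.1)
```

Emit:
servo_tool:
  increments:
    - [0.6,0.0034,0.0008,0.06,0,0,0]
    - [0.6,0.0034,0.0008,0.12,0,0,0]
    - [0.6,0.0034,0.0008,0.17,0,0,0]
    - [0.6,0.0034,0.0008,0.2,0,0,0]
    - [0.6,0.0034,0.0008,0.21,0,0,0]
    - [0.6,0.0034,0.0008,0.21,0,0,0]

```text
clock: 27.95
position: [466.7, -82.6, 21.3]
ee_rot: [-0.707, 0.707, 0.0, -0.0]
contact_force: [0.6, -0.9, -0.5]
gripper_width: 51.1
grasp_force: 0.0
```

Emit:
servo_tool:
  increments:
    - [0.6,0,0,0.002,0,0,0]
    - [0.4,0,0,0.002,0,0,0]
    - [0.2,0,0,0.002,0,0,0]
    - [0.1,0,0,0.002,0,0,0]
    - [0.1,0,0,0.002,0,0,0]
    - [0.1,0,0,0.002,0,0,0]

```text
clock: 28.7
position: [467.1, -82.7, 20.5]
ee_rot: [-0.707, 0.707, -0.001, 0.001]
contact_force: [-0.4, -0.3, 5.8]
gripper_width: 29.5
grasp_force: 58.9
```

Emit:
servo_tool:
  increments:
    - [0.1,0,0,-0.02,0,0,0]
    - [0.1,0,0,-0.06,0,0,0]
    - [0.1,0,0,-0.11,0,0,0]
    - [0.1,0,0,-0.15,0,0,0]
    - [0.1,0,0,-0.15,0,0,0]
    - [0.1,0,0,-0.15,0,0,0]

```text
clock: 29.45
position: [465.4, -82.7, 168.8]
ee_rot: [-0.707, 0.708, 0.0, -0.0]
contact_force: [-0.1, 0.1, -1.3]
gripper_width: 29.3
grasp_force: 59.5
```

```bash
python3 - <<'E'
from h import *
state(); w=cam('wrist'); save(w,'w14.png'); p=np.array(arm.read_state()['position'])
for dx,dy,n in((0,-35,'far'),(35,0,'L'),(-35,0,'R')): print(n,np.round(proj(w,p+[dx,dy,-15]),1))
g=cv2.cvtColor(w[0],cv2.COLOR_RGB2GRAY)
print([(r,int(g[r,317])) for r in range(180,240,2)])
for r in (248,232): print(r,[(k,int(g[r,k])) for k in list(range(236,280,2))+list(range(360,400,2))])
print(arm.look_for('wrist','small_lid')[:1])
go([632,90.6,165],-90)
E
```

```text
t 29.45 pos [465.4 -82.7 168.8] rot
 [[-0.001 -1.    -0.001]
 [-1.     0.001  0.001]
 [-0.001  0.001 -1.   ]] F [-0.1  0.1 -1.3] w 29.3 gf 59.5 j [ 0.17  0.19 -0.45 -0.   -0.94 -0.17]
far [317.2 209.8]
L [247.9 278.4]
R [386.8 278. ]
[(180, 51), (182, 62), (184, 70), (186, 73), (188, 69), (190, 57), (192, 41), (194, 45), (196, 35), (198, 29), (200, 25), (202, 27), (204, 26), (206, 24), (208, 32), (210, 109), (212, 162), (214, 156), (216, 114), (218, 150), (220, 232), (222, 244), (224, 244), (226, 243), (228, 240), (230, 213), (232, 197), (234, 160), (236, 148), (238, 151)]
248 [(236, 23), (238, 27), (240, 28), (242, 29), (244, 28), (246, 29), (248, 19), (250, 26), (252, 23), (254, 55), (256, 105), (258, 120), (260, 138), (262, 151), (264, 149), (266, 149), (268, 151), (270, 148), (272, 150), (274, 152), (276, 153), (278, 152), (360, 244), (362, 244), (364, 245), (366, 246), (368, 246), (370, 245), (372, 245), (374, 233), (376, 175), (378, 163), (380, 130), (382, 107), (384, 173), (386, 185), (388, 185), (390, 181), (392, 185), (394, 186), (396, 189), (398, 189)]
232 [(236, 23), (238, 23), (240, 22), (242, 19), (244, 29), (246, 21), (248, 25), (250, 27), (252, 27), (254, 30), (256, 31), (258, 19), (260, 19), (262, 27), (264, 32), (266, 79), (268, 109), (270, 118), (272, 109), (274, 109), (276, 132), (278, 147), (360, 156), (362, 133), (364, 156), (366, 165), (368, 147), (370, 89), (372, 52), (374, 41), (376, 38), (378, 37), (380, 41), (382, 66), (384, 148), (386, 167), (388, 166), (390, 166), (392, 162), (394, 162), (396, 163), (398, 165)]
[{'box': [318.9, 280.6, 141.5, 144.1], 'p': 0.61}]
go [632, 90.6, 165] -90 : tool shift m [-0.1737 -0.1667  0.0025] az -0.1 yaw0 -90.1
```

Emit:
servo_tool:
  increments:
    - [0.1,-0.05,-0.05,0,0,0,0]
    - [0.1,-0.09,-0.087,0,0,0,0]
    - [0.1,-0.13,-0.125,0,0,0,0]
    - [0.1,-0.16,-0.154,0,0,0,0]
    - [0.1,-0.1735,-0.167,0,0,0,0]
    - [0.1,-0.1735,-0.167,0,0,0,0]
    - [0.1,-0.1735,-0.167,0.02,0,0,0]
    - [0.1,-0.1735,-0.167,0.035,0,0,0]
    - [0.1,-0.1735,-0.167,0.035,0,0,0]
    - [0.1,-0.1735,-0.167,0.035,0,0,0]

```text
clock: 30.8
position: [633.5, 90.3, 134.8]
ee_rot: [-0.707, 0.707, -0.0, 0.0]
contact_force: [-0.2, 0.5, -0.7]
gripper_width: 29.0
grasp_force: 59.5
```

Emit:
servo_tool:
  increments:
    - [0.1,-0.0003,0.0007,0.006,0,0,0]
    - [0.1,-0.0003,0.0007,0.012,0,0,0]
    - [0.1,-0.0003,0.0007,0.017,0,0,0]
    - [0.1,-0.0003,0.0007,0.021,0,0,0]
    - [0.1,-0.0003,0.0007,0.024,0,0,0]
    - [0.1,-0.0003,0.0007,0.025,0,0,0]
    - [0.1,-0.0003,0.0007,0.025,0,0,0]

```text
clock: 31.68
position: [632.7, 90.9, 109.3]
ee_rot: [-0.707, 0.707, -0.0, 0.0]
contact_force: [0.6, -0.2, -0.9]
gripper_width: 28.8
grasp_force: 59.5
```

Emit:
servo_tool:
  increments:
    - [0.1,0,0,0.001,0,0,0]
    - [0.1,0,0,0.002,0,0,0]
    - [0.1,0,0,0.003,0,0,0]
    - [0.1,0,0,0.003,0,0,0]

```text
clock: 32.17
position: [633.3, 91.0, 107.3]
ee_rot: [-0.707, 0.707, -0.001, 0.001]
contact_force: [0.5, 0.5, 3.8]
gripper_width: 29.3
grasp_force: 60.0
```

Contact came at the seated height. I release and retreat.

Emit:
servo_tool:
  increments:
    - [0.45,0,0,0,0,0,0]
    - [0.6,0,0,0,0,0,0]
    - [0.7,0,0,0,0,0,0]
    - [0.7,0,0,0,0,0,0]
    - [0.7,0,0,-0.03,0,0,0]
    - [0.7,0,0,-0.08,0,0,0]
    - [0.7,0,0,-0.13,0,0,0]
    - [0.7,0,0,-0.13,0,0,0]
    - [0.7,0,0,-0.13,0,0,0]

```text
clock: 33.3
position: [632.1, 90.9, 235.8]
ee_rot: [-0.707, 0.707, 0.0, -0.0]
contact_force: [0.4, -0.0, 0.1]
gripper_width: 60.2
grasp_force: 0.0
```

```bash
python3 - <<'E'
from h import *
state()
for n in('wrist','scene'):
    c=cam(n); save(c,n+'_end.png')
    print(n,'exp lid',np.round(proj(c,[632,90.8,91]),1),'cup',np.round(proj(c,[632,90.8,8]),1))
    for k in TH: 
        for d in arm.spot_point(n,k)[:2]: 
            if d['p']>.3: print(k,np.round(d['p'],2),np.round(d['centre'],1),np.round(ray(c,d['centre'],91 if k=='small_lid' else TH[k])[:2]))
    if n=='wrist':
        q=np.round(proj(c,[632,90.8,122])).astype(int); print(q)
        # lid edges: shape via Canny points around expected lower edge circle
        g=cv2.cvtColor(c[0],cv2.COLOR_RGB2GRAY); e=cv2.Canny(g,40,100)
        pts=[]
        for a in np.arange(0,2*np.pi,np.pi/36):
            for r in np.arange(39,29,-.2):
                u,v=np.round(proj(c,[632+r*np.cos(a),90.8+r*np.sin(a),92])).astype(int)
                if e[v,u]: pts.append((r,(u,v))); break
        print('edge r',[round(r,1) for r,_ in pts], circ(c,[p for _,p in pts],92))
E
```

```text
t 33.3 pos [632.1  90.9 235.8] rot
 [[-0.001 -1.    -0.001]
 [-1.     0.001  0.   ]
 [-0.     0.001 -1.   ]] F [ 0.4 -0.   0.1] w 60.2 gf 0.0 j [ 0.4   0.41  0.05 -0.   -1.22 -0.4 ]
wrist exp lid [316.8 221.7] cup [316.8 205.2]
small_press 0.66 [479.7 284.7] [437. 188.]
small_lid 0.66 [314.5 220.7] [634.  90.]
large_lid 0.91 [363.6  31.6] [585. -82.]
[317 230]
edge r [np.float64(36.0), np.float64(35.6), np.float64(35.8), np.float64(36.4), np.float64(35.8), np.float64(35.4), np.float64(36.0), np.float64(36.0), np.float64(37.6), np.float64(38.2), np.float64(37.0), np.float64(38.6), np.float64(38.8), np.float64(39.0), np.float64(35.2), np.float64(35.6), np.float64(35.4), np.float64(35.4), np.float64(34.8), np.float64(34.6), np.float64(34.6), np.float64(34.8), np.float64(34.4), np.float64(34.2), np.float64(34.4), np.float64(34.6), np.float64(34.6), np.float64(35.0), np.float64(34.4), np.float64(34.8), np.float64(34.4), np.float64(35.2), np.float64(36.2), np.float64(37.6), np.float64(37.4), np.float64(37.6), np.float64(38.0), np.float64(38.8), np.float64(39.0), np.float64(39.0), np.float64(32.6), np.float64(39.0), np.float64(33.4), np.float64(32.8), np.float64(35.8), np.float64(39.0), np.float64(39.0), np.float64(39.0), np.float64(37.8), np.float64(36.8), np.float64(37.2), np.float64(36.8)] (array([633. ,  91.1]), 36.1)
scene exp lid [210.1 214.2] cup [217.3 251.7]
plate 0.7 [210.9 253.7] [642. 100.]
plate 0.56 [218.9 254.8] [632.  89.]
cup 0.58 [211.8 254.8] [638. 100.]
small_chamber 0.87 [210.9 231.1] [693.  79.]
small_press 0.72 [209.4 360.7] [431. 186.]
small_lid 0.85 [212.2 213. ] [633.  87.]
large_lid 0.89 [322.1 232.6] [583. -92.]
```

```bash
python3 -c "
from bench import arm
print(arm.job_done())"
```

```text
the job is handed in; nothing more can be done
None
```

The small filter is set up and handed in: cup in the middle of the plate, chamber level on its rim, press on the chamber's floor, small lid on. I confirmed the final lid position by measurement only, as my picture allowance was used up; it sits within about 1 mm of centre, everything is released, and the run took about 34 s without touching the large filter's parts.

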